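Match a radius leaf to the worktop edge

TASK

Find out which of the three radius leaves fits the curved edge of the wooden offcut on the round green mat, touching leaves to it by their hollow end if the edge is rounded or by their round end if it is a cove, until you have the one that sits without rocking or gap. With that leaf flat on the worktop and square to the curve, press it home so that both halves of the curve bear evenly, keep it pressed for about a second, with about 8 to 10 newtons and never more than 15, then let go and leave it seated there. Keep the other two leaves well clear of that offcut and do not disturb the other things.

Things in the scene. Friction and masses are not known exactly. Their poses are not given: they have to be found in the camera images.
- mat: thin round green mat, 170 mm across and under 1 mm thick, look only (nothing rides up on it); origin at its centre. The offcut to be matched is the one whose curved edge is centred on it.
- nosing_a: mid-brown worktop offcut, 85 mm square, one corner rounded (convex): a quarter circle facing -x, 45 degrees either side, tangent to the straight sides. Radius unmarked: 8, 16 or 28 mm. 30 mm thick, waxed (slippery), lies flat, fixed by a low clamp (top 68 mm up, 65 mm along +x). Origin: centre of the curve's circle, at worktop height; +x points into the wood along the curve's bisector.
- nosing_b: offcut like nosing_a but in pale wood, one corner rounded (convex), facing -x. Radius unmarked: 8, 16 or 28 mm. 30 mm thick, waxed (slippery), lies flat, fixed by a low clamp (top 68 mm up, 65 mm along +x). Origin: centre of the curve's circle, at worktop height; +x points into the wood along the curve's bisector.
- cove: plank-wood moulding block, 90 mm wide, with a hollow (concave) quarter-circle cove open to -x; the curved wood lies on the +x side, 45 degrees either side. Radius unmarked: 8, 16 or 28 mm. 30 mm thick, waxed (slippery), lies flat, fixed by a low clamp (top 68 mm up, 65 mm along +x). Origin: centre of the curve's circle, at worktop height; +x points into the wood along the curve's bisector.
- nosing_a_left: the half of nosing_a's curved edge on its +y side; same origin and axes as nosing_a (not a separate piece)
- nosing_a_right: the half of nosing_a's curved edge on its -y side; same origin and axes as nosing_a (not a separate piece)
- nosing_b_left: the half of nosing_b's curved edge on its +y side; same origin and axes as nosing_b (not a separate piece)
- nosing_b_right: the half of nosing_b's curved edge on its -y side; same origin and axes as nosing_b (not a separate piece)
- cove_left: the half of cove's curved edge on its +y side; same origin and axes as cove (not a separate piece)
- cove_right: the half of cove's curved edge on its -y side; same origin and axes as cove (not a separate piece)
- leaf_8: red loose polished radius leaf, about 0.12 kg: flat plate 10 mm thick, 34 mm wide (y), hollow (concave) quarter-circle end at +x, round (convex) end at -x, both 8 mm radius. A pale wooden grip rib stands on its middle, 40 mm long (x), 14 mm wide (y), 10 to 45 mm above the underside. Origin: centre of the underside, under the rib; lies at z = 0.
- leaf_8_hollow (a point): centre of the circle of the hollow end of leaf_8, 44 mm from the leaf's origin along its +x; it lies outside the plate, and the curve is 8 mm from it towards -x, 45 degrees either side. When the leaf fits a rounded corner this point meets the offcut's origin.
- leaf_8_round (a point): centre of the circle of the round end of leaf_8, 30 mm from the leaf's origin along its -x; the end is a half circle of 8 mm radius. When the leaf fits a cove this point meets the cove's origin.
- leaf_16: yellow loose polished radius leaf, about 0.12 kg: flat plate 10 mm thick, 42 mm wide (y), hollow (concave) quarter-circle end at +x, round (convex) end at -x, both 16 mm radius. A pale wooden grip rib stands on its middle, 40 mm long (x), 14 mm wide (y), 10 to 45 mm above the underside. Origin: centre of the underside, under the rib; lies at z = 0.
- leaf_16_hollow (a point): centre of the circle of the hollow end of leaf_16, 52 mm from the leaf's origin along its +x; it lies outside the plate, and the curve is 16 mm from it towards -x, 45 degrees either side. When the leaf fits a rounded corner this point meets the offcut's origin.
- leaf_16_round (a point): centre of the circle of the round end of leaf_16, 30 mm from the leaf's origin along its -x; the end is a half circle of 16 mm radius. When the leaf fits a cove this point meets the cove's origin.
- leaf_28: blue loose polished radius leaf, about 0.12 kg: flat plate 10 mm thick, 60 mm wide (y), hollow (concave) quarter-circle end at +x, round (convex) end at -x, both 28 mm radius. A pale wooden grip rib stands on its middle, 40 mm long (x), 14 mm wide (y), 10 to 45 mm above the underside. Origin: centre of the underside, under the rib; lies at z = 0.
- leaf_28_hollow (a point): centre of the circle of the hollow end of leaf_28, 64 mm from the leaf's origin along its +x; it lies outside the plate, and the curve is 28 mm from it towards -x, 45 degrees either side. When the leaf fits a rounded corner this point meets the offcut's origin.
- leaf_28_round (a point): centre of the circle of the round end of leaf_28, 30 mm from the leaf's origin along its -x; the end is a half circle of 28 mm radius. When the leaf fits a cove this point meets the cove's origin.
- mug: white mug, 80 mm across, 90 mm high, bystander; origin under its centre
- goblet: goblet, 140 mm high, 68 mm across, bystander; origin under its centre
- screwdriver: screwdriver lying on the worktop at the right, bystander
- plate: blue plate, 150 mm across, bystander; origin under its centre
- polish: amber jar of polish, 60 mm across, 120 mm high, bystander; origin under its centre
Things that resemble listed ones, but are neither listed nor needed, are in the scene too. Several things have the shape of the leaf_16; the one meant has the colours described above.

How it is judged (in metres and radians):
On the way:
1. the leaf that fits is pressed home on the curved edge of the offcut on the mat, flat and square, with more than 2.5 N on each half of the curve, for 0.6 s (((horizontal distance between nosing_a and mat below 0.04 m and horizontal distance between leaf_8_hollow and nosing_a below 0.0025 m and angle between the x axis of leaf_8 and the x axis of nosing_a, either way round below 0.09 rad and contact force between leaf_8 and nosing_a_left above 2.5 N and contact force between leaf_8 and nosing_a_right above 2.5 N and height (world z) of leaf_8 below 0.006 m) or (horizontal distance between nosing_a and mat below 0.04 m and horizontal distance between leaf_16_hollow and nosing_a below 0.0025 m and angle between the x axis of leaf_16 and the x axis of nosing_a, either way round below 0.09 rad and contact force between leaf_16 and nosing_a_left above 2.5 N and contact force between leaf_16 and nosing_a_right above 2.5 N and height (world z) of leaf_16 below 0.006 m) or (horizontal distance between nosing_a and mat below 0.04 m and horizontal distance between leaf_28_hollow and nosing_a below 0.0025 m and angle between the x axis of leaf_28 and the x axis of nosing_a, either way round below 0.09 rad and contact force between leaf_28 and nosing_a_left above 2.5 N and contact force between leaf_28 and nosing_a_right above 2.5 N and height (world z) of leaf_28 below 0.006 m) or (horizontal distance between nosing_b and mat below 0.04 m and horizontal distance between leaf_8_hollow and nosing_b below 0.0025 m and angle between the x axis of leaf_8 and the x axis of nosing_b, either way round below 0.09 rad and contact force between leaf_8 and nosing_b_left above 2.5 N and contact force between leaf_8 and nosing_b_right above 2.5 N and height (world z) of leaf_8 below 0.006 m) or (horizontal distance between nosing_b and mat below 0.04 m and horizontal distance between leaf_16_hollow and nosing_b below 0.0025 m and angle between the x axis of leaf_16 and the x axis of nosing_b, either way round below 0.09 rad and contact force between leaf_16 and nosing_b_left above 2.5 N and contact force between leaf_16 and nosing_b_right above 2.5 N and height (world z) of leaf_16 below 0.006 m) or (horizontal distance between nosing_b and mat below 0.04 m and horizontal distance between leaf_28_hollow and nosing_b below 0.0025 m and angle between the x axis of leaf_28 and the x axis of nosing_b, either way round below 0.09 rad and contact force between leaf_28 and nosing_b_left above 2.5 N and contact force between leaf_28 and nosing_b_right above 2.5 N and height (world z) of leaf_28 below 0.006 m) or (horizontal distance between cove and mat below 0.04 m and horizontal distance between leaf_8_round and cove below 0.0025 m and angle between the x axis of leaf_8 and the x axis of cove, either way round below 0.09 rad and contact force between leaf_8 and cove_left above 2.5 N and contact force between leaf_8 and cove_right above 2.5 N and height (world z) of leaf_8 below 0.006 m) or (horizontal distance between cove and mat below 0.04 m and horizontal distance between leaf_16_round and cove below 0.0025 m and angle between the x axis of leaf_16 and the x axis of cove, either way round below 0.09 rad and contact force between leaf_16 and cove_left above 2.5 N and contact force between leaf_16 and cove_right above 2.5 N and height (world z) of leaf_16 below 0.006 m) or (horizontal distance between cove and mat below 0.04 m and horizontal distance between leaf_28_round and cove below 0.0025 m and angle between the x axis of leaf_28 and the x axis of cove, either way round below 0.09 rad and contact force between leaf_28 and cove_left above 2.5 N and contact force between leaf_28 and cove_right above 2.5 N and height (world z) of leaf_28 below 0.006 m))), for 0.6 s.
At the end, for the whole second after the job is handed in: the fitting leaf lies flat and at rest on the worktop, its arc centre within 3 mm of the arc centre of the offcut on the mat and square to it within 0.09 rad; the other two leaves lie flat on the worktop at rest, their origins more than 100 mm from the mat's centre (((horizontal distance between nosing_a and mat below 0.04 m and horizontal distance between leaf_8_hollow and nosing_a below 0.003 m and angle between the x axis of leaf_8 and the x axis of nosing_a, either way round below 0.09 rad) or (horizontal distance between nosing_a and mat below 0.04 m and horizontal distance between leaf_16_hollow and nosing_a below 0.003 m and angle between the x axis of leaf_16 and the x axis of nosing_a, either way round below 0.09 rad) or (horizontal distance between nosing_a and mat below 0.04 m and horizontal distance between leaf_28_hollow and nosing_a below 0.003 m and angle between the x axis of leaf_28 and the x axis of nosing_a, either way round below 0.09 rad) or (horizontal distance between nosing_b and mat below 0.04 m and horizontal distance between leaf_8_hollow and nosing_b below 0.003 m and angle between the x axis of leaf_8 and the x axis of nosing_b, either way round below 0.09 rad) or (horizontal distance between nosing_b and mat below 0.04 m and horizontal distance between leaf_16_hollow and nosing_b below 0.003 m and angle between the x axis of leaf_16 and the x axis of nosing_b, either way round below 0.09 rad) or (horizontal distance between nosing_b and mat below 0.04 m and horizontal distance between leaf_28_hollow and nosing_b below 0.003 m and angle between the x axis of leaf_28 and the x axis of nosing_b, either way round below 0.09 rad) or (horizontal distance between cove and mat below 0.04 m and horizontal distance between leaf_8_round and cove below 0.003 m and angle between the x axis of leaf_8 and the x axis of cove, either way round below 0.09 rad) or (horizontal distance between cove and mat below 0.04 m and horizontal distance between leaf_16_round and cove below 0.003 m and angle between the x axis of leaf_16 and the x axis of cove, either way round below 0.09 rad) or (horizontal distance between cove and mat below 0.04 m and horizontal distance between leaf_28_round and cove below 0.003 m and angle between the x axis of leaf_28 and the x axis of cove, either way round below 0.09 rad)) and (horizontal distance between each of leaf_16, leaf_28 and mat above 0.1 m or horizontal distance between each of leaf_8, leaf_28 and mat above 0.1 m or horizontal distance between each of leaf_8, leaf_16 and mat above 0.1 m) and linear speed of each of leaf_8, leaf_16, leaf_28 below 0.01 m/s and angle between each of leaf_8, leaf_16, leaf_28's own z axis and vertical below 0.1 rad and height (world z) of each of leaf_8, leaf_16, leaf_28 below 0.01 m); the robot touches nothing.
It fails at once if more than 15 N between a leaf and an offcut (contact force between any of leaf_8, leaf_16, leaf_28 and nosing_a above 15 N or contact force between any of leaf_8, leaf_16, leaf_28 and nosing_b above 15 N or contact force between any of leaf_8, leaf_16, leaf_28 and cove above 15 N).
It fails at once if the arm or fingers press on an offcut with more than 15 N (contact force between any of the arm, the fingers and nosing_a above 15 N or contact force between any of the arm, the fingers and nosing_b above 15 N or contact force between any of the arm, the fingers and cove above 15 N).
It fails at once if a bystander is moved more than 20 mm (distance of any of mug, goblet, screwdriver, plate, polish from where it was at the start of the episode above 0.02 m).
It also fails if it takes over 72 s, if anything falls off the work surface, if the arm or the gripper's body presses on something with over 40 N, if the wrist force passes 120 N, or if a joint passes its speed limit or range.

ROBOT

A 6-joint arm with a two-finger parallel gripper is mounted at the origin on the work surface. World frame = base frame: x ahead of the robot, y to its left, z up, the work surface at z = 0. Lengths are in m, angles in degrees, forces in N, time in s.
With the tool pointing down it reaches from about 0.4 to 0.825 m from the base axis. Payload 7 kg.
Tool frame: the origin (TCP) lies on the centre line of the jaws, within the pads' length; the fingertips stand 22 mm ahead of it and the grasp point (between the pads) lies 3 mm ahead of it; z points along the fingers, y is the line along which they close (so a half turn about z gives the same grasp; the last joint's range is limited). The gripper opens to 88 mm and grips with 3 to 60 N. Pads are 19 mm wide; open, the fingers measure 130 mm over their backs; the gripper's body (78 mm by 193 mm) begins 47 mm behind the grasp point.
Start: joints at [-46.805, 20.546, 0.682, 0, -70.136, -16.507], TCP at [0.303, -0.603, 0.249] pointing down, gripper open.
Joint ranges: [-176.03, 176.03], [-82.01, 121.73], [-58.28, 71.71], [-173.87, 95.51], [-174.79, -0.11], [-173.66, 173.66]. Speed limits (degrees/s): [136.94, 136.94, 172.46, 180, 180, 180].

INTERFACE

Orientations are given as [roll, pitch, yaw] about the fixed x, y, z axes, in that order (R = Rz(yaw) Ry(pitch) Rx(roll)).
In Python, from plant import get_state, cams, r gives the robot as it stands.
- The arm moves only by the tool apply_moves, never from a script. Its argument "targets" is a list of rows, each an object with "dp": the shift along the world's x, y, z in m, a list of three; "yaw": the turn about the world's z in degrees. In form: [{"dp": [x, y, z], "yaw": yaw}, ...]. A call has 1 to 20 rows; each row is the pose to reach, as a shift and turn from the pose commanded when the call began; what a row does not reach only later rows make up. A row lasts 1/12 s, in which the tool goes at most 41.7 mm and 7.16 degrees, less where a joint would pass 70% of its speed; a pose out of reach is approached as far as the arm can. A call with a gripper value outside its range is refused whole. "grip" is the gripper command: -1 is fully open, 1 is shut, values between are in proportion, set as the call begins (left out, the last holds). The fingers move at their own pace and stop on an object; "squeeze" is the grip in N (left out, the last holds). Time passes only in rows, so rows that repeat a pose let the fingers close. It gives the time, the measured TCP pose, the force, the opening and the grip force at its end, in the units of the state.
- get_state(): the state, without advancing time (a new reading comes with each control period).
- cams.capture(name): name is "side" or "top" or "wrist"; returns a dict with "image" (384x512x3 uint8, red, green, blue), "range_z" (384x512 float32, m along the optical axis (not along the pixel's ray), 0 where there is no reading), "fx", "fy", "cx", "cy" (pixels), "R" (3x3) and "t" (3): a world point X has camera coordinates R X + t; the wrist camera has in their place "T_tool_cam" (4x4, takes a point from camera to tool coordinates, whose origin is the TCP and whose axes are the flange's). Camera axes: x right, y down, z forward; pixel columns grow to the right and rows downward; lengths in m; the calibration is good to about 2 mm. The wrist camera is an equidistant fisheye: a pixel r from the principal point sees the ray r / f radians off the axis. A picture is of the moment at which its call begins: read the wrist's pose just before it.
- r.close_job(): hands the job in; it is judged then, once.
The state is a dict: "time_s": time; "joints": joint angles; "qd": joint speeds; "joint_torque": joint torques, N m; "tcp_pos": TCP position; "eef_rot": TCP orientation; "contact_force": force on the tool from outside, world axes, zero at the start; "moment": the same for the moment, N m; "gripper_width": finger opening in m; "gripper_force": force on a finger pad.
Only numpy, scipy, OpenCV 4.12 (cv2) and the standard library are available. Lean on these libraries where they do the work, as an engineer would, in place of code of your own. Each camera call takes 0.05 s, during which the arm holds its last target. There are 200 camera calls.

## Working session

There is one attempt and no reset: what is moved stays moved. The work goes in short steps, Python scripts to look and compute and a tool call to move; the robot and the scene stay as the last step left them, time stands still between calls to the robot, and variables do not carry over. Pictures are saved under pics/ and viewed, at most 10 in all, crops included, and the job is handed in when it is done.

Besides the shell and the picture viewer there is one more tool, called after "Call:" as name(argument=value, ...) on one line, values as JSON. apply_moves: Moves the arm, as the interface text tells. Its arguments: {"type":"object","properties":{"targets":{"type":"array","items":{"type":"object","properties":{"dp":{"type":"array","items":{"type":"number"}},"yaw":{"type":"number"}}}},"grip":{"type":"number"},"squeeze":{"type":"number"}},"required":["targets"]}

```bash
mkdir -p pics; cat > h.py <<'E'
import numpy as np, cv2
from plant import get_state, cams, r
def save(n,f,crop=None,s=1):
    im=n["image"][:,:,::-1]
    if crop: a,b,c,d=crop; im=im[b:d,a:c]
    cv2.imwrite("pics/"+f,cv2.resize(im,None,fx=s,fy=s,interpolation=cv2.INTER_CUBIC))
def w(c,u,v,z=None):
    ray=np.array([(u-c["cx"])/c["fx"],(v-c["cy"])/c["fy"],1])
    R=np.array(c["R"]);t=np.array(c["t"])
    o=-R.T@t; d=R.T@ray
    k=c["range_z"][int(round(v)),int(round(u))] if z is None else (z-o[2])/d[2]
    return o+k*d
E
python3 - <<'E'
from h import *
import pickle
for n in ("top","side"):
    c=cams.capture(n); pickle.dump(c,open(n+".pkl","wb")); save(c,n+".png",None,1.56)
    print(n,-np.array(c["R"]).T@c["t"],c["fx"])
print(get_state())
E
```

```text
top [0.35531852 0.05529019 1.5600885 ] 437.61555657799016
side [-0.11596686  0.95893384  0.72015776] 402.5385721210133
{'time_s': 0.1, 'joints': array([-4.68056496e+01,  2.05854387e+01,  6.39859015e-01, -1.78278189e-02,
       -7.01354947e+01, -1.65070387e+01]), 'qd': array([ 0.13141871, -0.10738448,  0.16375423,  0.08546712, -0.01961929,
       -0.10965686]), 'joint_torque': array([-1.32391517e-03, -5.84164917e+01,  2.93753725e+01,  7.01560959e+00,
        1.01236906e-02, -5.28119756e-05]), 'tcp_pos': array([ 0.30296032, -0.60274617,  0.24774378]), 'eef_rot': array([ 1.79917505e+02, -6.96840289e-03, -1.53318753e+02]), 'contact_force': array([ 0.56957277, -0.10677822,  0.01209323]), 'moment': array([ 0.02625733, -0.05492599,  0.03882324]), 'gripper_force': 0.0, 'gripper_width': 0.08769406012001756}
```

View pics/top.png

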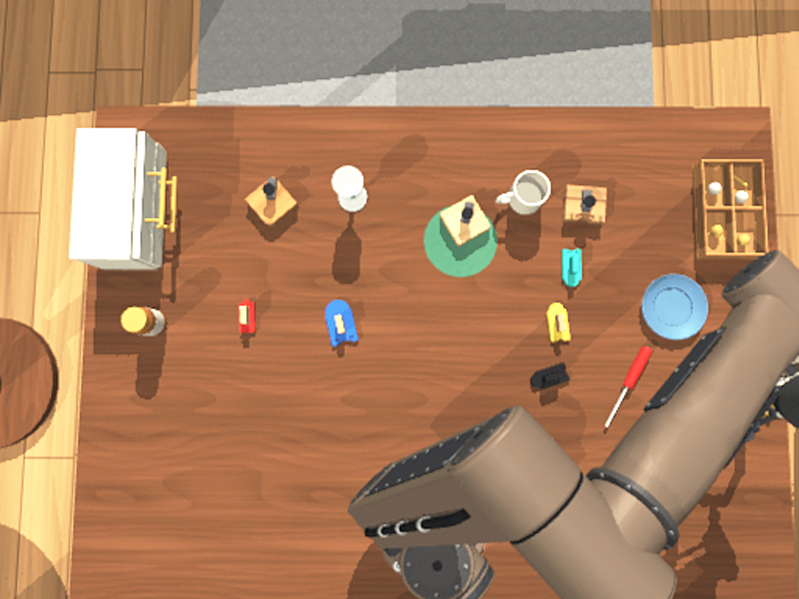

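The top view shows the pale offcut (nosing_b) on the mat at about (460,235). The leaves are red (247,317), blue (341,323) and yellow (558,323). I'll enlarge these areas.

```bash
python3 - <<'E'
from h import *
import pickle
c=pickle.load(open("top.pkl","rb"))
im=c["image"][:,:,::-1]
def cr(a,b,cc,d,s): return cv2.resize(im[b:d,a:cc],None,fx=s,fy=s,interpolation=cv2.INTER_CUBIC)
A=cr(265,115,330,180,6)   # nosing 390x390
B=cr(140,180,190,230,6)   # red 300
C=cr(195,180,245,230,6)
D=cr(335,180,385,230,6)
top=np.hstack([A,np.zeros((390,10,3),np.uint8),cv2.copyMakeBorder(D,0,90,0,90,cv2.BORDER_CONSTANT)])
cv2.imwrite("pics/a.png",top); cv2.imwrite("pics/b.png",np.hstack([B,np.zeros((300,10,3),np.uint8),C]))
for n,(u,v) in dict(mat=(460/1.56,240/1.56),red=(247/1.56,317/1.56),blue=(341/1.56,323/1.56),yel=(558/1.56,323/1.56)).items(): print(n,w(c,u,v,0))
# mat ring by colour
hsv=cv2.cvtColor(c["image"],cv2.COLOR_RGB2HSV)
m=cv2.inRange(hsv,(60,80,40),(82,255,255)); m[:, :260]=0; m[:,340:]=0
pts=np.argwhere(m>0); P=np.array([w(c,u,v,0)[:2] for v,u in pts]); 
h=cv2.convexHull(P.astype(np.float32)); print(len(P),cv2.minEnclosingCircle(h))
E
```

```text
mat [ 0.64975335 -0.06510184  0.        ]
red [0.46851616 0.42380684 0.        ]
blue [0.4558274  0.20786694 0.        ]
yel [ 0.45832784 -0.28815857  0.        ]
1059 ((0.650540828704834, -0.06474624574184418), 0.08380265533924103)
```

View pics/a.png

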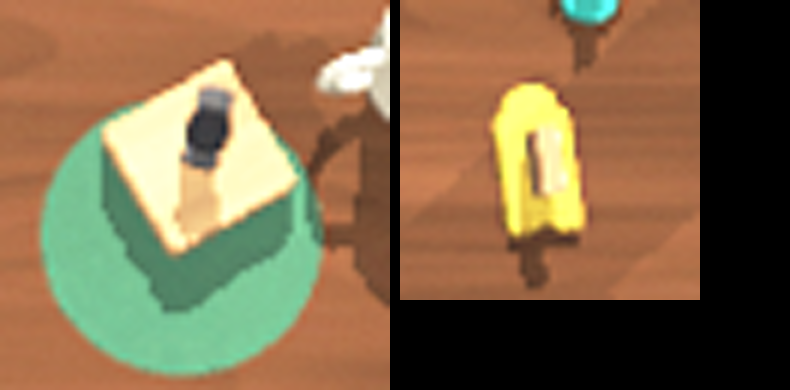

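View pics/b.png

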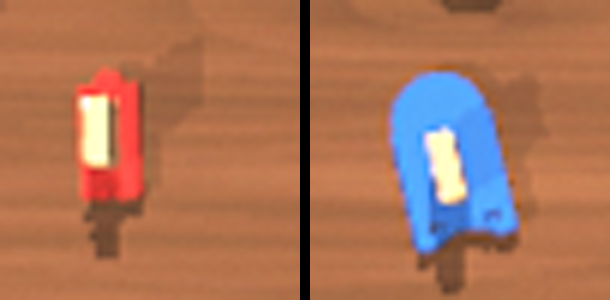

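The pale offcut's corner looks sharp, which suggests 8 mm. The leaves' hollow ends face the robot. I'll look from close by with the wrist camera.

Call:
apply_moves(targets=[{"dp": [0.25,0.5,0.05],"yaw": 0},{"dp": [0.25,0.5,0.05],"yaw": 0},{"dp": [0.25,0.5,0.05],"yaw": 0},{"dp": [0.25,0.5,0.05],"yaw": 0},{"dp": [0.25,0.5,0.05],"yaw": 0},{"dp": [0.25,0.5,0.05],"yaw": 0},{"dp": [0.25,0.5,0.05],"yaw": 0},{"dp": [0.25,0.5,0.05],"yaw": 0},{"dp": [0.25,0.5,0.05],"yaw": 0},{"dp": [0.25,0.5,0.05],"yaw": 0},{"dp": [0.25,0.5,0.05],"yaw": 0},{"dp": [0.25,0.5,0.05],"yaw": 0},{"dp": [0.25,0.5,0.05],"yaw": 0},{"dp": [0.25,0.5,0.05],"yaw": 0},{"dp": [0.25,0.5,0.05],"yaw": 0},{"dp": [0.25,0.5,0.05],"yaw": 0}])

```text
time_s: 1.43
tcp_pos: [0.5534, -0.1018, 0.298]
eef_rot: [180.0, -0.1, -153.2]
contact_force: [-0.6, -0.7, -0.3]
gripper_width: 0.0875
gripper_force: 0.0
```

```bash
cat >> h.py <<'E'
from scipy.spatial.transform import Rotation as Ro
def wcap():
    s=get_state(); c=cams.capture("wrist")
    T=np.eye(4);T[:3,:3]=Ro.from_euler("xyz",s["eef_rot"],degrees=True).as_matrix();T[:3,3]=s["tcp_pos"]
    c["W"]=T@np.array(c["T_tool_cam"]); c["s"]=s; return c
def ww(c,u,v,z):
    x,y=u-c["cx"],v-c["cy"]; q=np.hypot(x,y); th=q/c["fx"]
    d=np.array([np.sin(th)*x/q,np.sin(th)*y/q,np.cos(th)]) if q>0 else np.array([0,0,1.])
    d=c["W"][:3,:3]@d; o=c["W"][:3,3]; return o+(z-o[2])/d[2]*d
def wp(c,X):
    p=np.linalg.inv(c["W"])@np.append(X,1); th=np.arctan2(np.hypot(p[0],p[1]),p[2]); a=np.arctan2(p[1],p[0])
    return c["cx"]+c["fx"]*th*np.cos(a), c["cy"]+c["fx"]*th*np.sin(a)
def rect(c,x0,y0,half,z,n=600):
    "orthophoto of plane z; up=+x, left=+y"
    g=np.linspace(half,-half,n); mx=np.zeros((n,n),np.float32);my=mx.copy()
    X,Y=np.meshgrid(x0+g,y0+g,indexing="ij")
    P=np.stack([X,Y,np.full_like(X,z),np.ones_like(X)],-1)@np.linalg.inv(c["W"]).T
    th=np.arctan2(np.hypot(P[...,0],P[...,1]),P[...,2]);a=np.arctan2(P[...,1],P[...,0])
    return cv2.remap(c["image"],(c["cx"]+c["fx"]*th*np.cos(a)).astype(np.float32),(c["cy"]+c["fx"]*th*np.sin(a)).astype(np.float32),cv2.INTER_CUBIC)
E
python3 - <<'E'
from h import *
import pickle
c=wcap(); pickle.dump(c,open("w1.pkl","wb")); print(c["s"]["tcp_pos"],c["s"]["eef_rot"],c["T_tool_cam"],c["fx"],c["s"]["time_s"])
print(wp(c,[0.65,-0.065,0]))
save(c,"w1.png",None,1.5)
E
```

```text
[ 0.5533578  -0.10180286  0.29802323] [ 1.79972922e+02 -5.10852894e-02 -1.53176884e+02] [[-8.26738477e-04 -9.61427540e-01 -2.75057088e-01  7.56875191e-02]
 [ 9.99999623e-01 -8.67584148e-04  2.68348928e-05  1.69878186e-04]
 [-2.64434975e-04 -2.75056963e-01  9.61427895e-01 -1.36107586e-01]
 [ 0.00000000e+00  0.00000000e+00  0.00000000e+00  1.00000000e+00]] 297.3186396354542 1.4333
(np.float64(244.13018493048597), np.float64(223.8955215050436))
```

View pics/w1.png

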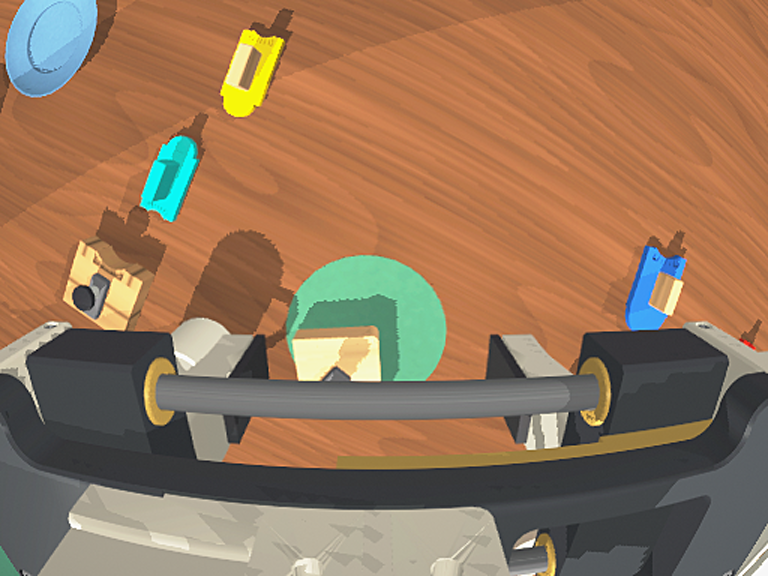

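The wrist view shows the offcut with its rounded corner near (378,330), and the radius looks small. I'll rectify at the top face and fit it.

```bash
python3 - <<'E'
from h import *
import pickle
c=pickle.load(open("w1.pkl","rb"))
a=rect(c,0.655,-0.065,0.05,0.03,500)
cv2.imwrite("pics/r1.png",a[:,:,::-1])
E
```

```text
(no output)
```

View pics/r1.png

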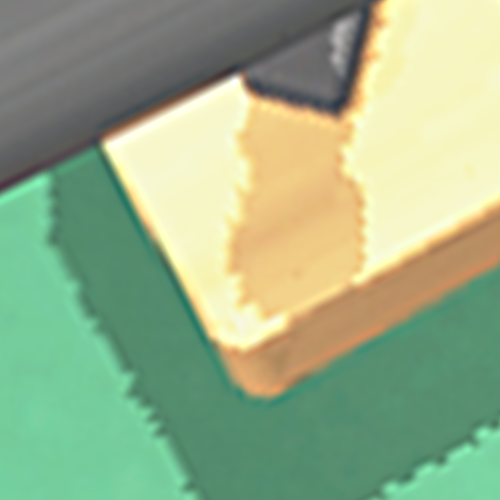

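```bash
python3 - <<'E'
from h import *
import pickle
from scipy.optimize import least_squares
c=pickle.load(open("w1.pkl","rb"))
x0,y0,h,n=0.655,-0.065,0.05,1000
a=cv2.GaussianBlur(rect(c,x0,y0,h,0.03,n),(0,0),3).astype(float)[:,:,0]
px=2*h/(n-1)
def prof(p,d,L=30):
    t=np.arange(-L,L+1); q=p+t[:,None]*d
    v=cv2.remap(a.astype(np.float32),q[:,0].astype(np.float32)[None],q[:,1].astype(np.float32)[None],1)[0]
    g=np.gradient(v); i=np.argmin(g); return p+t[i]*d, g[i]
nl=np.array([-.874,.486]); nr=np.array([.447,.894])
def line(p,q,nn,k=25):
    P=[];
    for s in np.linspace(0,1,k):
        e,g=prof(np.array(p)*(1-s)+np.array(q)*s,nn)
        if g<-2:P.append(e)
    P=np.array(P,np.float32); f=cv2.fitLine(P,cv2.DIST_HUBER,0,.01,.01).ravel()
    res=(P-f[2:])@np.array([-f[1],f[0]]); print(len(P),"rms px",np.std(res)); return f
def W(p): return np.array([x0+h-p[1]*px,y0+h-p[0]*px])
L=line((230,330),(360,560),nl); R=line((980,415),(720,545),nr)
ang=lambda f:np.degrees(np.arctan2(-f[0],-f[1]))  # world x=-row,y=-col
print("ang",ang(L),ang(R),)
A=np.array([[L[0],-R[0]],[L[1],-R[1]]]);t=np.linalg.solve(A,R[2:]-L[2:]);I=L[2:]+t[0]*L[:2]; print("vertex",W(I))
al=np.radians(ang(L)%180); ar=np.radians(ang(R)%180); print(np.degrees([al,ar]))
# bisector into wood: up-left-ish edges
u1=np.array([-L[1],-L[0]]);u1*=np.sign(u1[0]); u2=np.array([-R[1],-R[0]]);u2*=np.sign(u2[0])
b=u1+u2;b/=np.linalg.norm(b); yaw=np.degrees(np.arctan2(b[1],b[0]));print("yaw",yaw)
# apex distance along bisector
pb=np.array([-b[1],-b[0]])
for off in (-1,0,1):
  e,g=prof(I+pb*25,-pb,28); print("apex gap mm",np.linalg.norm(W(e)-W(I))*1000,g)
for r_ in (8,16,28): print(r_,"centre",W(I)+b*r_*np.sqrt(2)/1000,"gap",r_*(np.sqrt(2)-1))
# leaves: rib top from top cam pictures
T=pickle.load(open("top.pkl","rb"))
hsv=cv2.cvtColor(T["image"],cv2.COLOR_RGB2HSV)
for nme,lo,hi,box in (("red",(0,150,80),(6,255,255),(140,180,190,230)),("blue",(100,120,60),(120,255,255),(195,180,245,230)),("yel",(25,150,120),(35,255,255),(335,180,385,230))):
    m=cv2.inRange(hsv,lo,hi);k=np.zeros_like(m);k[box[1]:box[3],box[0]:box[2]]=1;v,u=np.nonzero(m*k)
    P=np.array([w(T,x,y,.01)[:2] for x,y in zip(u,v)],np.float32); print(nme,cv2.minAreaRect(P))
E
```

```text
25 rms px 2.8336406
25 rms px 2.4081428
ang -148.69963 -60.86367
vertex [ 0.6330139 -0.0606689]
[ 31.300367 119.13632 ]
yaw -14.781645
apex gap mm 0.30026926823008165 -2.4091797
apex gap mm 0.30026926823008165 -2.4091797
apex gap mm 0.30026926823008165 -2.4091797
8 centre [ 0.64395319 -0.06355544] gap 3.313708498984761
16 centre [ 0.65489247 -0.06644197] gap 6.627416997969522
28 centre [ 0.6713014  -0.07077177] gap 11.597979746446665
red ((0.47209376096725464, 0.422737181186676), (0.07882609218358994, 0.035657260566949844), 1.8113340139389038)
blue ((0.459395170211792, 0.21018736064434052), (0.10085972398519516, 0.06044812873005867), 13.724023818969727)
yel ((0.4625420868396759, -0.28499993681907654), (0.0841551274061203, 0.04270314797759056), 5.994856357574463)
```

Call:
apply_moves(targets=[{"dp": [0.14,0.07,-0.12],"yaw": 0},{"dp": [0.14,0.07,-0.12],"yaw": 0},{"dp": [0.14,0.07,-0.12],"yaw": 0},{"dp": [0.14,0.07,-0.12],"yaw": 0},{"dp": [0.14,0.07,-0.12],"yaw": 0},{"dp": [0.14,0.07,-0.12],"yaw": 0},{"dp": [0.14,0.07,-0.12],"yaw": 0},{"dp": [0.14,0.07,-0.12],"yaw": 0}])

```text
time_s: 2.15
tcp_pos: [0.6927, -0.0344, 0.1785]
eef_rot: [-180.0, -0.0, -153.4]
contact_force: [-0.4, -0.5, 0.6]
gripper_width: 0.0873
gripper_force: 0.0
```

```bash
python3 - <<'E'
from h import *
import pickle
c=wcap(); pickle.dump(c,open("w2.pkl","wb")); print(c["s"]["tcp_pos"],c["s"]["time_s"])
a=rect(c,0.65,-0.06,0.04,0.03,600)
cv2.imwrite("pics/r2.png",a[:,:,::-1])
E
```

```text
[ 0.69268207 -0.03436548  0.17853059] 2.15
```

View pics/r2.png

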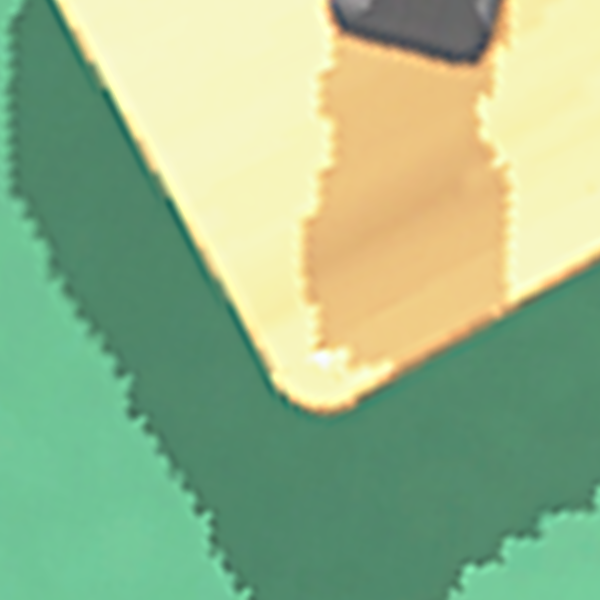

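A clean outline: the curve spans roughly (270,375) to (375,395), so the radius is small. I'll fit it.

```bash
cat > fit.py <<'E'
from h import *
import pickle
from scipy.optimize import least_squares
def outline(c):
    x0,y0,h,n=0.65,-0.06,0.04,600
    a=rect(c,x0,y0,h,0.03,n).astype(int)
    m=((a[:,:,0]-a[:,:,1])>0).astype(np.uint8); m[:60]=0
    k,_=cv2.findContours(m,0,1); k=max(k,key=cv2.contourArea)[:,0]
    k=k[(k[:,1]>75)&(k[:,0]>3)&(k[:,0]<n-4)]
    s=2*h/(n-1); return np.c_[x0+h-k[:,1]*s,y0+h-k[:,0]*s]
def sd(P,x,y,yaw,r):
    C,S=np.cos(yaw),np.sin(yaw); d=P-[x,y]; p=d@np.array([[C,-S],[S,C]])
    u=(p[:,0]+p[:,1])/2**.5; v=(p[:,0]-p[:,1])/2**.5   # along edges
    arc=(u<0)&(v<0); return np.where(arc,np.hypot(u,v),np.maximum(-u,-v))-r
if __name__=="__main__":
    P=outline(pickle.load(open("w2.pkl","rb"))); P=P[P[:,0]<0.68]
    f=least_squares(lambda q:sd(P,*q),[.645,-.064,-.258,.01],loss="soft_l1",f_scale=3e-4)
    print(len(P),f.x,np.degrees(f.x[2]),np.std(f.fun))
    for r in (.008,.016,.028):
        g=least_squares(lambda q:sd(P,*q,r),f.x[:3],loss="soft_l1",f_scale=3e-4); print(r,g.x,np.std(g.fun),g.cost)
E
python3 fit.py
```

```text
1476 [ 0.62894646 -0.05958784 -0.24925373 -0.00440082] -14.281186571379186 0.008643527665661966
0.008 [ 0.64575635 -0.06372262 -0.2550178 ] 0.008715434578187799 0.0022155491309171394
0.016 [ 0.65658115 -0.06655575 -0.25569374] 0.008932577558035146 0.002330357428569036
0.028 [ 0.67283028 -0.07076078 -0.25909275] 0.009608736291461565 0.0026410769254962946
```

```bash
sed -i 's/P=P\[P\[:,0\]<0.68\]/P=P[abs(sd(P,.6457,-.0637,-.255,.008))<.003]/' fit.py; python3 fit.py
python3 - <<'E'
from h import *
c=wcap(); print([wp(c,[x,y,.01]) for x,y in ((.472,.4227),(.4625,-.285))])
E
```

```text
1101 [ 0.63931393 -0.06227583 -0.27305346  0.00431315] -15.644811090559527 0.0012356603908278189
0.008 [ 0.644221   -0.06355443 -0.27614874] 0.0012996669772089248 0.0002600522100625939
0.016 [ 0.65502986 -0.06659582 -0.27697942] 0.0018024672329390876 0.00036017106514601527
0.028 [ 0.67116713 -0.07086313 -0.29420326] 0.003189347375496124 0.000640094055958806
[(np.float64(552.3406330507848), np.float64(187.75923723532892)), (np.float64(146.9316458158455), np.float64(-82.10146701008975))]
```

```bash
python3 - <<'E'
from h import *
import pickle
from fit import sd
from scipy.optimize import least_squares
c=pickle.load(open("w2.pkl","rb"))
print("cam",c["W"][:3,3])
x0,y0,h,n=0.65,-0.06,0.04,600; s=2*h/(n-1)
a=rect(c,x0,y0,h,0.03,n).astype(float); g=cv2.GaussianBlur(a[:,:,0]-a[:,:,1],(0,0),2)
x,y,yaw=.6445,-.0637,-.258
# rays from interior: normals of r=8 model, outermost crossing R-G=-10
q=[]
def samp(X,Y): return cv2.remap(g.astype(np.float32),np.float32([(y0+h-Y)/s]),np.float32([(x0+h-X)/s]),1)[0]
t=np.arange(-.004,.006,5e-5)
for k in list(np.linspace(-.035,0,25))+list(np.linspace(.05,np.pi/2-.05,25))+list(np.linspace(2,2.035,25)):
    if k<=0: base=np.array([-k,0]);ang=-90.; 
    elif k<2: base=np.zeros(2);ang=-90-np.degrees(k)
    else: base=np.array([0,k-2]);ang=180.
    A=np.radians(-45); # local frame rotate: edges at +-45 of x
    Rm=np.array([[np.cos(A+yaw),-np.sin(A+yaw)],[np.sin(A+yaw),np.cos(A+yaw)]])
    d=Rm@[np.cos(np.radians(ang)),np.sin(np.radians(ang))]; b=Rm@base+[x,y]
    v=samp(b[0]+d[0]*(.008+t),b[1]+d[1]*(.008+t)); i=np.nonzero(v>-10)[0]
    if len(i) and i[-1]<len(t)-1: q.append(b+d*(.008+t[i[-1]]))
P=np.array(q); print(len(P))
f=least_squares(lambda z:sd(P,*z),[x,y,yaw,.008],loss="soft_l1",f_scale=2e-4); print("free",f.x,np.degrees(f.x[2]),np.sqrt(np.mean(f.fun**2)))
for r_ in (.008,.016):
    f=least_squares(lambda z:sd(P,*z,r_),[x,y,yaw],loss="soft_l1",f_scale=2e-4); print(r_,f.x,np.degrees(f.x[2]),np.sqrt(np.mean(f.fun**2)))
    e=sd(P,*f.x,r_)*1000; print(np.round(e[::4],1))
E
```

```text
cam [ 0.62504599 -0.06807754  0.31470288]
74
free [ 0.64106911 -0.06319897 -0.25641388  0.00637226] -14.691432912581332 0.00020512303062611626
0.008 [ 0.64315614 -0.06366814 -0.25759124] -14.758891114004573 0.0002988816558883681
[-0.  -0.3 -0.1 -0.  -0.2 -0.   0.   0.4  0.6  0.4  0.3  0.3 -0.  -0.1
 -0.5  0.1 -0.2 -0.5  0.1]
0.016 [ 0.65359535 -0.06635608 -0.26504037] -15.185694611703315 0.0015796222538378122
[-0.6 -0.8 -0.5 -0.4 -0.6 -0.2  1.3  2.5  3.2  3.2  2.9  2.2  1.  -0.3
 -0.9 -0.2 -0.5 -0.8 -0.1]
```

The radius is clearly 8 mm (rms 0.3 mm, against 1.6 mm for the 16). nosing_b is centred at about (0.643,-0.064) with yaw -14.7°. Next I go to the red leaf.

Call:
apply_moves(targets=[{"dp": [-0.01,0.016,0.03],"yaw": 7},{"dp": [-0.03,0.045,0.05],"yaw": 14},{"dp": [-0.046,0.073,0.07],"yaw": 21},{"dp": [-0.06,0.097,0.07],"yaw": 28},{"dp": [-0.075,0.121,0.07],"yaw": 35},{"dp": [-0.09,0.145,0.07],"yaw": 42},{"dp": [-0.105,0.17,0.07],"yaw": 49},{"dp": [-0.12,0.194,0.07],"yaw": 56},{"dp": [-0.135,0.218,0.07],"yaw": 63},{"dp": [-0.15,0.242,0.07],"yaw": 70},{"dp": [-0.165,0.266,0.07],"yaw": 77},{"dp": [-0.18,0.29,0.07],"yaw": 84},{"dp": [-0.195,0.315,0.07],"yaw": 91},{"dp": [-0.21,0.34,0.07],"yaw": 98},{"dp": [-0.225,0.365,0.06],"yaw": 105},{"dp": [-0.24,0.39,0.05],"yaw": 112},{"dp": [-0.255,0.415,0.04],"yaw": 119},{"dp": [-0.265,0.43,0.03],"yaw": 126},{"dp": [-0.275,0.445,0.02],"yaw": 133},{"dp": [-0.28,0.455,0.02],"yaw": 140}])

```text
time_s: 3.92
tcp_pos: [0.4116, 0.4218, 0.1983]
eef_rot: [-180.0, 0.0, -13.0]
contact_force: [-0.3, -0.8, -0.2]
gripper_width: 0.0878
gripper_force: 0.0
```

Call:
apply_moves(targets=[{"dp": [0,0,0],"yaw": 7},{"dp": [0,0,0],"yaw": 11.4},{"dp": [0,0,0],"yaw": 11.4},{"dp": [0,0,0],"yaw": 11.4}])

```text
time_s: 4.25
tcp_pos: [0.4133, 0.4215, 0.2]
eef_rot: [-179.9, -0.1, -2.1]
contact_force: [-1.6, 0.5, 0.3]
gripper_width: 0.0873
gripper_force: 0.0
```

```bash
python3 - <<'E'
from h import *
import pickle
c=wcap(); pickle.dump(c,open("w3.pkl","wb")); print(c["s"]["tcp_pos"],c["s"]["eef_rot"],c["s"]["joints"],c["W"][:3,3])
a=rect(c,0.47,0.42,0.05,0.01,400);b=rect(c,0.47,0.42,0.05,0.045,400)
cv2.imwrite("pics/r3.png",np.hstack([a,b])[:,:,::-1])
E
```

```text
[0.41331376 0.42150258 0.20001797] [-1.79877914e+02 -5.65012389e-02 -2.09208128e+00] [ 6.45237846e+01  1.46371438e+01 -1.43729029e+01  3.89894542e-03
 -6.08554702e+01  2.33822995e+01] [0.48669266 0.41815963 0.33619976]
```

View pics/r3.png

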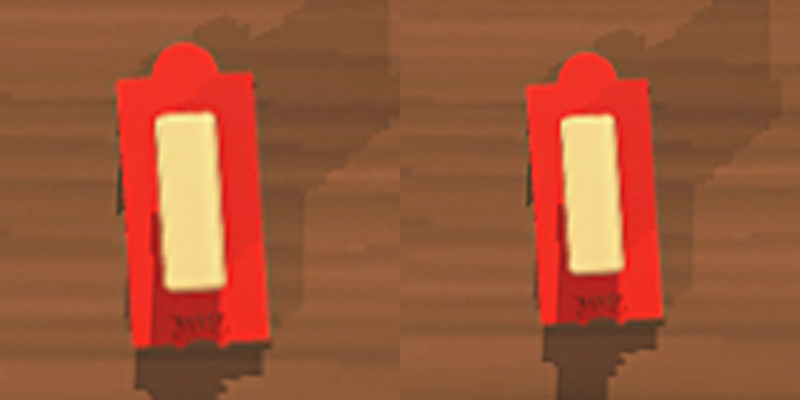

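The red leaf is centred at about (0.471,0.4217). Its x axis is at about 183.6°, so tool yaw 3.6° fits the grasp.

Call:
apply_moves(targets=[{"dp": [0.04,0,0],"yaw": 3},{"dp": [0.058,0,0],"yaw": 5.6},{"dp": [0.058,0,-0.04],"yaw": 5.6},{"dp": [0.058,0,-0.08],"yaw": 5.6},{"dp": [0.058,0,-0.11],"yaw": 5.6},{"dp": [0.058,0,-0.13],"yaw": 5.6},{"dp": [0.058,0,-0.13],"yaw": 5.6},{"dp": [0.058,0,-0.13],"yaw": 5.6}], grip=0.0)

```text
time_s: 4.97
tcp_pos: [0.4713, 0.4213, 0.0684]
eef_rot: [179.9, 0.0, 3.6]
contact_force: [0.2, 0.8, 0.5]
gripper_width: 0.0448
gripper_force: 0.0
```

Call:
apply_moves(targets=[{"dp": [0,0.0004,-0.016],"yaw": 0},{"dp": [0,0.0004,-0.031],"yaw": 0},{"dp": [0,0.0004,-0.031],"yaw": 0},{"dp": [0,0.0004,-0.031],"yaw": 0}])

```text
time_s: 5.3
tcp_pos: [0.4717, 0.4229, 0.0393]
eef_rot: [-179.9, -0.1, 3.7]
contact_force: [-0.1, -0.3, 0.0]
gripper_width: 0.0435
gripper_force: 0.0
```

Call:
apply_moves(targets=[{"dp": [0,0,0],"yaw": 0},{"dp": [0,0,0],"yaw": 0},{"dp": [0,0,0],"yaw": 0},{"dp": [0,0,0],"yaw": 0},{"dp": [0,0,0],"yaw": 0},{"dp": [0,0,0],"yaw": 0}], grip=1, squeeze=25)

```text
time_s: 5.8
tcp_pos: [0.4713, 0.4225, 0.038]
eef_rot: [-180.0, -0.0, 3.7]
contact_force: [-0.6, -0.3, 2.7]
gripper_width: 0.0136
gripper_force: 25.0
```

Gripped, with an opening of 13.6 mm. Now I lift, carry and turn by -198°.

Call:
apply_moves(targets=[{"dp": [0,0,0.02],"yaw": 0},{"dp": [0,0,0.05],"yaw": 0},{"dp": [0,-0.01,0.09],"yaw": -7},{"dp": [0.005,-0.03,0.12],"yaw": -14},{"dp": [0.01,-0.06,0.15],"yaw": -21},{"dp": [0.015,-0.09,0.15],"yaw": -28},{"dp": [0.02,-0.12,0.15],"yaw": -35},{"dp": [0.03,-0.15,0.15],"yaw": -42},{"dp": [0.035,-0.18,0.15],"yaw": -49},{"dp": [0.04,-0.21,0.15],"yaw": -56},{"dp": [0.05,-0.24,0.15],"yaw": -63},{"dp": [0.055,-0.27,0.15],"yaw": -70},{"dp": [0.06,-0.3,0.15],"yaw": -77},{"dp": [0.07,-0.33,0.15],"yaw": -84},{"dp": [0.075,-0.36,0.15],"yaw": -91},{"dp": [0.08,-0.39,0.15],"yaw": -98},{"dp": [0.09,-0.42,0.15],"yaw": -105},{"dp": [0.095,-0.44,0.15],"yaw": -112},{"dp": [0.1,-0.46,0.15],"yaw": -119},{"dp": [0.1,-0.4675,0.15],"yaw": -126}])

```text
time_s: 7.47
tcp_pos: [0.5713, -0.0475, 0.1871]
eef_rot: [180.0, -0.0, -122.8]
contact_force: [-0.2, -0.1, -0.7]
gripper_width: 0.0139
gripper_force: 25.0
```

Call:
apply_moves(targets=[{"dp": [0,0,0],"yaw": -7},{"dp": [0,0,0],"yaw": -14},{"dp": [0,0,0],"yaw": -21},{"dp": [0,0,0],"yaw": -28},{"dp": [0,0,0],"yaw": -35},{"dp": [0,0,0],"yaw": -42},{"dp": [0,0,0],"yaw": -49},{"dp": [0,0,0],"yaw": -56},{"dp": [0,0,0],"yaw": -63},{"dp": [0,0,0],"yaw": -70},{"dp": [0,0,0],"yaw": -72.3},{"dp": [0,0,0],"yaw": -72.3},{"dp": [0,0,0],"yaw": -72.3}])

```text
time_s: 8.55
tcp_pos: [0.5709, -0.0452, 0.1874]
eef_rot: [-180.0, -0.0, 165.5]
contact_force: [-0.6, -0.8, -1.5]
gripper_width: 0.014
gripper_force: 25.0
```

Call:
apply_moves(targets=[{"dp": [0,0,-0.04],"yaw": 0},{"dp": [0,0,-0.08],"yaw": 0},{"dp": [0,0,-0.11],"yaw": 0},{"dp": [0,0,-0.13],"yaw": 0},{"dp": [0,0,-0.142],"yaw": 0},{"dp": [0,0,-0.148],"yaw": 0},{"dp": [0,0,-0.149],"yaw": 0},{"dp": [0,0,-0.149],"yaw": 0},{"dp": [0,0,-0.149],"yaw": 0}])

```text
time_s: 9.3
tcp_pos: [0.5716, -0.0451, 0.0391]
eef_rot: [180.0, 0.1, 165.4]
contact_force: [0.8, 0.1, -1.9]
gripper_width: 0.0136
gripper_force: 25.0
```

```bash
python3 - <<'E'
from h import *
import pickle
c=wcap(); pickle.dump(c,open("w4.pkl","wb")); s=c["s"];print(s["tcp_pos"],s["eef_rot"],s["contact_force"],s["moment"],s["joints"])
a=rect(c,0.61,-0.06,0.05,0.01,400);b=rect(c,0.61,-0.06,0.05,0.03,400)
cv2.imwrite("pics/r4.png",np.hstack([a,b])[:,:,::-1])
E
```

```text
[ 0.57163737 -0.04506225  0.03913824] [1.79973508e+02 5.32040557e-02 1.65432076e+02] [ 0.77944317  0.12300907 -1.85382356] [-0.04612856 -0.04248158  0.03480801] [ 1.50363384e+01  2.36602969e+01 -2.62482100e+01  5.05161922e-03
 -4.00321472e+01 -1.19608116e+02]
```

View pics/r4.png

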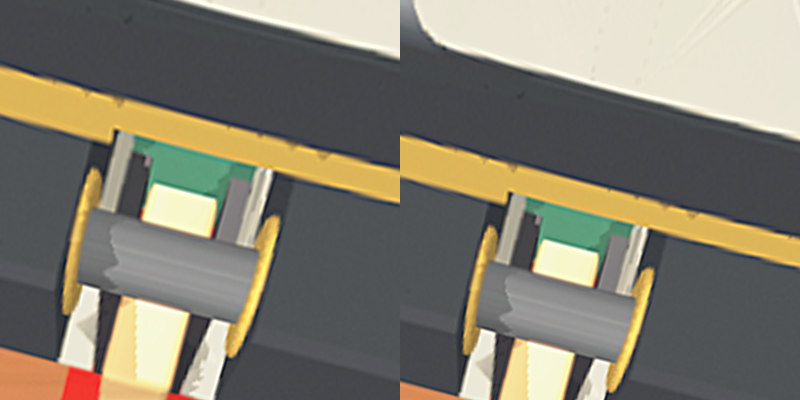

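The gripper hides the contact from this view, so I'll continue by force. I approach along the bisector.

Call:
apply_moves(targets=[{"dp": [0.01,-0.0026,0],"yaw": 0},{"dp": [0.02,-0.0053,0],"yaw": 0},{"dp": [0.0242,-0.0064,-0.0005],"yaw": 0},{"dp": [0.0242,-0.0064,-0.0005],"yaw": 0},{"dp": [0.0242,-0.0064,-0.0005],"yaw": 0},{"dp": [0.0242,-0.0064,-0.0005],"yaw": 0}], squeeze=45)

```text
time_s: 9.85
tcp_pos: [0.595, -0.0517, 0.0378]
eef_rot: [-180.0, -0.0, 165.4]
contact_force: [-0.3, -0.6, -1.0]
gripper_width: 0.0138
gripper_force: 45.0
```

```bash
cat > f.py <<'E'
from h import *
# average readings: captures advance time 0.05 s each
F=[];M=[];P=[]
for i in range(5):
    cams.capture("top"); s=get_state(); F.append(s["contact_force"]);M.append(s["moment"]);P.append(s["tcp_pos"])
y=np.radians(-14.7);C,S=np.cos(y),np.sin(y);R=np.array([[C,S,0],[-S,C,0],[0,0,1]])
p=np.mean(P,0); n=np.array([.6432,-.0637,p[2]])
print("F loc",(R@np.mean(F,0)).round(2),"sd",np.std(F,0).round(2),"M",(R@np.mean(M,0)).round(3),"tcp",p.round(4),"hollow-nosing mm",((R@(p-n))*1000+[44,0,0]).round(2)[:2],"rot",s["eef_rot"].round(2),"t",round(s["time_s"],2))
E
python3 f.py
```

```text
F loc [ 0.22  0.1  -1.5 ] sd [0.41 0.21 0.38] M [-0.05  -0.038 -0.02 ] tcp [ 0.595  -0.0516  0.038 ] hollow-nosing mm [-5.68 -0.49] rot [180.    -0.   165.39] t 10.1
```

Call:
apply_moves(targets=[{"dp": [0.0012,-0.0003,0],"yaw": 0},{"dp": [0.0024,-0.0006,0],"yaw": 0},{"dp": [0.0034,-0.0009,0],"yaw": 0},{"dp": [0.0034,-0.0009,0],"yaw": 0}])

```text
time_s: 10.43
tcp_pos: [0.599, -0.0525, 0.0381]
eef_rot: [180.0, 0.0, 165.4]
contact_force: [0.5, 0.8, -1.7]
gripper_width: 0.0139
gripper_force: 45.0
```

```bash
python3 f.py
```

```text
F loc [-0.   -0.11 -1.41] sd [0.3  0.29 0.37] M [-0.037 -0.039  0.007] tcp [ 0.5987 -0.0525  0.038 ] hollow-nosing mm [-1.84 -0.45] rot [-1.8000e+02 -1.0000e-02  1.6539e+02] t 10.68
```

Call:
apply_moves(targets=[{"dp": [0.0005,-0.00013,0],"yaw": 0},{"dp": [0.001,-0.00026,0],"yaw": 0},{"dp": [0.001,-0.00026,0],"yaw": 0},{"dp": [0.001,-0.00026,0],"yaw": 0}])

```text
time_s: 11.02
tcp_pos: [0.5998, -0.0527, 0.038]
eef_rot: [-180.0, -0.0, 165.4]
contact_force: [0.7, 0.4, -1.0]
gripper_width: 0.0134
gripper_force: 45.0
```

```bash
python3 f.py
```

```text
F loc [-0.41 -0.08 -1.34] sd [0.26 0.49 0.55] M [-0.043 -0.055  0.012] tcp [ 0.5997 -0.0527  0.038 ] hollow-nosing mm [-0.84 -0.43] rot [-180.     -0.    165.39] t 11.27
```

Call:
apply_moves(targets=[{"dp": [0.0003,-0.0001,0],"yaw": 0},{"dp": [0.0006,-0.00016,0],"yaw": 0},{"dp": [0.0006,-0.00016,0],"yaw": 0},{"dp": [0.0006,-0.00016,0],"yaw": 0}])

```text
time_s: 11.6
tcp_pos: [0.6004, -0.0529, 0.0381]
eef_rot: [180.0, 0.0, 165.4]
contact_force: [-0.8, 0.3, -1.5]
gripper_width: 0.0137
gripper_force: 45.0
```

```bash
python3 f.py
```

```text
F loc [ 0.15 -0.05 -1.49] sd [0.69 0.4  0.44] M [-0.044 -0.065  0.004] tcp [ 0.6003 -0.0529  0.0381] hollow-nosing mm [-0.19 -0.42] rot [180.     0.   165.39] t 11.85
```

Call:
apply_moves(targets=[{"dp": [0.0003,-0.0001,0],"yaw": 0},{"dp": [0.0006,-0.00016,0],"yaw": 0},{"dp": [0.0006,-0.00016,0],"yaw": 0},{"dp": [0.0006,-0.00016,0],"yaw": 0}])

```text
time_s: 12.18
tcp_pos: [0.6009, -0.053, 0.038]
eef_rot: [-180.0, -0.0, 165.4]
contact_force: [-0.2, -0.6, -1.5]
gripper_width: 0.0139
gripper_force: 45.0
```

```bash
python3 f.py
```

```text
F loc [ 0.32 -0.22 -1.72] sd [0.59 0.32 0.52] M [-0.05  -0.055 -0.016] tcp [ 0.6009 -0.0531  0.0381] hollow-nosing mm [ 0.42 -0.44] rot [-180.     -0.    165.39] t 12.43
```

Call:
apply_moves(targets=[{"dp": [0.0003,-0.0001,0],"yaw": 0},{"dp": [0.0006,-0.00016,0],"yaw": 0},{"dp": [0.0006,-0.00016,0],"yaw": 0},{"dp": [0.0006,-0.00016,0],"yaw": 0}])

```text
time_s: 12.77
tcp_pos: [0.6016, -0.0532, 0.0381]
eef_rot: [180.0, 0.0, 165.4]
contact_force: [0.4, 0.5, -1.1]
gripper_width: 0.0137
gripper_force: 45.0
```

```bash
python3 f.py
```

```text
F loc [-0.09  0.14 -1.42] sd [0.28 0.53 0.3 ] M [-0.063 -0.054 -0.007] tcp [ 0.6015 -0.0532  0.0381] hollow-nosing mm [ 1.03 -0.43] rot [-180.     -0.    165.39] t 13.02
```

Call:
apply_moves(targets=[{"dp": [0.0003,-0.0001,0],"yaw": 0},{"dp": [0.0006,-0.00016,0],"yaw": 0},{"dp": [0.0006,-0.00016,0],"yaw": 0},{"dp": [0.0006,-0.00016,0],"yaw": 0}])

```text
time_s: 13.35
tcp_pos: [0.6022, -0.0534, 0.0381]
eef_rot: [180.0, 0.0, 165.4]
contact_force: [-0.4, -0.2, -1.4]
gripper_width: 0.0136
gripper_force: 45.0
```

```bash
python3 f.py
```

```text
F loc [ 0.13 -0.02 -1.31] sd [0.5  0.47 0.75] M [-0.014 -0.036  0.022] tcp [ 0.6021 -0.0534  0.0381] hollow-nosing mm [ 1.67 -0.43] rot [180.     0.   165.39] t 13.6
```

Call:
apply_moves(targets=[{"dp": [0.0003,-0.0001,0],"yaw": 0},{"dp": [0.0006,-0.00016,0],"yaw": 0},{"dp": [0.0006,-0.00016,0],"yaw": 0},{"dp": [0.0006,-0.00016,0],"yaw": 0}])

```text
time_s: 13.93
tcp_pos: [0.6027, -0.0535, 0.038]
eef_rot: [-180.0, -0.0, 165.4]
contact_force: [-0.4, -0.3, -1.6]
gripper_width: 0.0137
gripper_force: 45.0
```

```bash
python3 f.py
```

```text
F loc [-0.42  0.1  -1.41] sd [0.34 0.71 0.22] M [0.049 0.054 0.011] tcp [ 0.6027 -0.0535  0.038 ] hollow-nosing mm [ 2.25 -0.44] rot [-1.8000e+02 -1.0000e-02  1.6539e+02] t 14.18
```

Call:
apply_moves(targets=[{"dp": [0.0002,-5e-05,0],"yaw": 0},{"dp": [0.0004,-0.0001,0],"yaw": 0},{"dp": [0.0004,-0.0001,0],"yaw": 0}])

```text
time_s: 14.43
tcp_pos: [0.6029, -0.0536, 0.038]
eef_rot: [-180.0, -0.0, 165.4]
contact_force: [-1.1, 1.3, -1.9]
gripper_width: 0.0139
gripper_force: 45.0
```

```bash
python3 f.py
```

```text
F loc [-1.88  1.15 -1.22] sd [0.7  0.45 0.51] M [0.244 0.624 0.037] tcp [ 0.6029 -0.0536  0.038 ] hollow-nosing mm [ 2.44 -0.46] rot [-1.7999e+02 -3.0000e-02  1.6539e+02] t 14.68
```

Contact: it bears on the left half (Fy>0), so I shift +y locally by 0.5 mm and then advance.

Call:
apply_moves(targets=[{"dp": [0.00013,0.00048,0],"yaw": 0},{"dp": [0.00032,0.00043,0],"yaw": 0},{"dp": [0.00052,0.00038,0],"yaw": 0},{"dp": [0.00052,0.00038,0],"yaw": 0}])

```text
time_s: 15.02
tcp_pos: [0.6034, -0.0532, 0.038]
eef_rot: [-180.0, -0.0, 165.4]
contact_force: [-1.7, 1.3, -1.4]
gripper_width: 0.0133
gripper_force: 45.0
```

```bash
python3 f.py
```

```text
F loc [-2.73  1.56 -1.05] sd [0.68 0.71 0.44] M [0.653 1.157 0.064] tcp [ 0.6035 -0.0532  0.038 ] hollow-nosing mm [2.89 0.1 ] rot [-1.8000e+02 -2.0000e-02  1.6539e+02] t 15.27
```

Call:
apply_moves(targets=[{"dp": [0.0001,0.0004,0],"yaw": 0},{"dp": [0.0002,0.0007,0],"yaw": 0},{"dp": [0.0002,0.0007,0],"yaw": 0}])

```text
time_s: 15.52
tcp_pos: [0.604, -0.0525, 0.0381]
eef_rot: [180.0, 0.0, 165.4]
contact_force: [-1.4, 2.7, -1.6]
gripper_width: 0.0137
gripper_force: 45.0
```

```bash
python3 f.py
```

```text
F loc [-1.76  2.08 -1.53] sd [0.42 0.37 0.37] M [0.585 0.764 0.089] tcp [ 0.6041 -0.0525  0.0381] hollow-nosing mm [3.29 0.89] rot [1.7999e+02 2.0000e-02 1.6539e+02] t 15.77
```

Call:
apply_moves(targets=[{"dp": [0.0001,0.0004,0],"yaw": 0},{"dp": [0.0002,0.0008,0],"yaw": 0},{"dp": [0.0002,0.0008,0],"yaw": 0}])

```text
time_s: 16.02
tcp_pos: [0.6043, -0.0519, 0.0382]
eef_rot: [-180.0, 0.0, 165.4]
contact_force: [-0.5, -0.4, -1.1]
gripper_width: 0.0137
gripper_force: 45.0
```

```bash
python3 f.py
```

```text
F loc [-0.31 -0.5  -1.33] sd [0.39 0.5  0.3 ] M [-0.214  0.121 -0.031] tcp [ 0.6042 -0.0519  0.0382] hollow-nosing mm [3.31 1.51] rot [1.8000e+02 2.0000e-02 1.6539e+02] t 16.27
```

Call:
apply_moves(targets=[{"dp": [0.0002,-5e-05,0],"yaw": 0},{"dp": [0.0004,-0.0001,0],"yaw": 0},{"dp": [0.0004,-0.0001,0],"yaw": 0}])

```text
time_s: 16.52
tcp_pos: [0.6043, -0.052, 0.038]
eef_rot: [-180.0, -0.0, 165.4]
contact_force: [-1.6, -0.9, -0.3]
gripper_width: 0.0135
gripper_force: 45.0
```

```bash
python3 f.py
```

```text
F loc [-1.7  -0.93 -1.36] sd [0.46 0.51 0.29] M [-0.407  0.331 -0.041] tcp [ 0.6043 -0.0519  0.038 ] hollow-nosing mm [3.4  1.52] rot [-1.7999e+02 -1.0000e-02  1.6539e+02] t 16.77
```

Call:
apply_moves(targets=[{"dp": [-5e-05,-0.0002,0],"yaw": 0},{"dp": [0.00034,-0.0003,0],"yaw": 0},{"dp": [0.00034,-0.0003,0],"yaw": 0}])

```text
time_s: 17.02
tcp_pos: [0.6044, -0.0521, 0.0379]
eef_rot: [-180.0, -0.0, 165.4]
contact_force: [-2.7, 1.4, 0.2]
gripper_width: 0.0134
gripper_force: 45.0
```

```bash
python3 f.py
```

```text
F loc [-3.23  0.27 -0.53] sd [0.55 0.51 0.57] M [-0.072  1.168 -0.033] tcp [ 0.6044 -0.0521  0.0379] hollow-nosing mm [3.52 1.35] rot [-1.7999e+02 -4.0000e-02  1.6539e+02] t 17.27
```

Call:
apply_moves(targets=[{"dp": [0.0003,-8e-05,-0.0001],"yaw": 0},{"dp": [0.0005,-0.00013,-0.0002],"yaw": 0},{"dp": [0.0005,-0.00013,-0.0002],"yaw": 0}])

```text
time_s: 17.52
tcp_pos: [0.6045, -0.0522, 0.0375]
eef_rot: [-180.0, -0.1, 165.4]
contact_force: [-4.7, 1.8, -1.2]
gripper_width: 0.0137
gripper_force: 45.0
```

```bash
python3 f.py
```

```text
F loc [-5.51  0.67 -0.7 ] sd [0.29 0.59 0.7 ] M [0.237 1.962 0.027] tcp [ 0.6044 -0.0522  0.0375] hollow-nosing mm [3.59 1.28] rot [-1.7998e+02 -9.0000e-02  1.6538e+02] t 17.77
```

Call:
apply_moves(targets=[{"dp": [0.0003,5e-05,0],"yaw": 0},{"dp": [0.0005,0,0],"yaw": 0},{"dp": [0.0007,-5e-05,0],"yaw": 0},{"dp": [0.0007,-5e-05,0],"yaw": 0}])

```text
time_s: 18.1
tcp_pos: [0.6045, -0.0522, 0.0375]
eef_rot: [-180.0, -0.2, 165.4]
contact_force: [-6.5, 3.0, 0.9]
gripper_width: 0.0136
gripper_force: 45.0
```

```bash
python3 f.py
```

```text
F loc [-7.78  0.73  1.61] sd [0.49 0.6  0.33] M [0.363 2.854 0.039] tcp [ 0.6045 -0.0522  0.0375] hollow-nosing mm [3.66 1.28] rot [-1.7996e+02 -1.5000e-01  1.6537e+02] t 18.35
```

Call:
apply_moves(targets=[{"dp": [0.0002,5e-05,0],"yaw": 0},{"dp": [0.0003,5e-05,0],"yaw": 0},{"dp": [0.0003,5e-05,0],"yaw": 0},{"dp": [0.0003,5e-05,0],"yaw": 0},{"dp": [0.0003,5e-05,0],"yaw": 0},{"dp": [0.0003,5e-05,0],"yaw": 0},{"dp": [0.0003,5e-05,0],"yaw": 0},{"dp": [0.0003,5e-05,0],"yaw": 0},{"dp": [0.0003,5e-05,0],"yaw": 0},{"dp": [0.0003,5e-05,0],"yaw": 0},{"dp": [0.0003,5e-05,0],"yaw": 0},{"dp": [0.0003,5e-05,0],"yaw": 0}])

```text
time_s: 19.35
tcp_pos: [0.6045, -0.0522, 0.0375]
eef_rot: [-180.0, -0.2, 165.4]
contact_force: [-8.1, 3.2, 1.8]
gripper_width: 0.0137
gripper_force: 45.0
```

```bash
python3 f.py
```

```text
F loc [-8.64  0.49  2.78] sd [0.65 0.38 0.46] M [0.33  3.179 0.013] tcp [ 0.6045 -0.0522  0.0375] hollow-nosing mm [3.67 1.3 ] rot [-179.95   -0.18  165.37] t 19.6
```

Call:
apply_moves(targets=[{"dp": [0.00013,0.0001,0],"yaw": 0},{"dp": [0.00013,0.0001,0],"yaw": 0},{"dp": [0.00013,0.0001,0],"yaw": 0},{"dp": [0.00013,0.0001,0],"yaw": 0},{"dp": [0.00013,0.0001,0],"yaw": 0},{"dp": [0.00013,0.0001,0],"yaw": 0},{"dp": [0.00013,0.0001,0],"yaw": 0},{"dp": [0.00013,0.0001,0],"yaw": 0},{"dp": [0.00013,0.0001,0],"yaw": 0},{"dp": [0.00013,0.0001,0],"yaw": 0},{"dp": [0.00013,0.0001,0],"yaw": 0},{"dp": [0.00013,0.0001,0],"yaw": 0}])

```text
time_s: 20.6
tcp_pos: [0.6045, -0.0522, 0.0375]
eef_rot: [-179.9, -0.2, 165.4]
contact_force: [-8.2, 3.5, 2.6]
gripper_width: 0.0136
gripper_force: 45.0
```

```bash
python3 f.py
```

```text
F loc [-8.91  0.52  3.22] sd [0.17 0.55 0.42] M [0.193 3.258 0.04 ] tcp [ 0.6045 -0.0522  0.0375] hollow-nosing mm [3.69 1.32] rot [-179.95   -0.18  165.37] t 20.85
```

Pressed at about 8.9 N and balanced. Now I unload and open.

Call:
apply_moves(targets=[{"dp": [-0.0005,0.0001,0],"yaw": 0},{"dp": [-0.001,0.0002,0],"yaw": 0},{"dp": [-0.0015,0.0003,0],"yaw": 0},{"dp": [-0.0017,0.0004,0],"yaw": 0},{"dp": [-0.0017,0.0004,0],"yaw": 0}])

```text
time_s: 21.27
tcp_pos: [0.6044, -0.052, 0.0377]
eef_rot: [-180.0, -0.0, 165.4]
contact_force: [-3.9, 0.3, -1.2]
gripper_width: 0.0135
gripper_force: 45.0
```

```bash
python3 f.py
```

```text
F loc [-4.17 -1.85 -1.38] sd [0.36 0.73 0.44] M [-0.822  1.49  -0.08 ] tcp [ 0.6044 -0.052   0.0377] hollow-nosing mm [3.53 1.51] rot [-1.7998e+02 -3.0000e-02  1.6537e+02] t 21.52
```

Call:
apply_moves(targets=[{"dp": [-0.0003,-0.0001,0],"yaw": 0},{"dp": [-0.0006,-0.0002,-0.0002],"yaw": 0},{"dp": [-0.0006,-0.0002,-0.0002],"yaw": 0}])

```text
time_s: 21.77
tcp_pos: [0.6044, -0.052, 0.0378]
eef_rot: [180.0, 0.0, 165.4]
contact_force: [-3.8, -1.6, -1.4]
gripper_width: 0.0136
gripper_force: 45.0
```

```bash
python3 f.py
```

```text
F loc [-3.07 -1.97 -1.56] sd [0.25 0.52 0.72] M [-0.787  1.061 -0.062] tcp [ 0.6044 -0.052   0.0378] hollow-nosing mm [3.48 1.49] rot [1.7999e+02 3.0000e-02 1.6539e+02] t 22.02
```

Call:
apply_moves(targets=[{"dp": [-0.0002,-0.0001,-0.0002],"yaw": 0},{"dp": [-0.0004,-0.0003,-0.0005],"yaw": 0},{"dp": [-0.0004,-0.0003,-0.0005],"yaw": 0}])

```text
time_s: 22.27
tcp_pos: [0.6043, -0.0521, 0.0375]
eef_rot: [180.0, 0.1, 165.4]
contact_force: [-2.2, 0.9, 0.3]
gripper_width: 0.0138
gripper_force: 45.0
```

```bash
python3 f.py
```

```text
F loc [-2.15 -0.04  1.62] sd [0.47 0.29 0.52] M [-0.066  0.867 -0.053] tcp [ 0.6043 -0.0521  0.0375] hollow-nosing mm [3.46 1.38] rot [1.7997e+02 7.0000e-02 1.6541e+02] t 22.52
```

Call:
apply_moves(targets=[{"dp": [0,0,0],"yaw": 0},{"dp": [0,0,0],"yaw": 0},{"dp": [0,0,0],"yaw": 0}], grip=1, squeeze=4)

```text
time_s: 22.77
tcp_pos: [0.6044, -0.0521, 0.0375]
eef_rot: [180.0, 0.1, 165.4]
contact_force: [-0.6, 0.7, 2.3]
gripper_width: 0.0139
gripper_force: 4.0
```

Call:
apply_moves(targets=[{"dp": [0,0,0],"yaw": 0},{"dp": [0,0,0],"yaw": 0},{"dp": [0,0,0],"yaw": 0},{"dp": [0,0,0],"yaw": 0}], grip=0.2)

```text
time_s: 23.1
tcp_pos: [0.6038, -0.0523, 0.0371]
eef_rot: [-180.0, 0.0, 165.4]
contact_force: [-0.6, 0.2, -0.1]
gripper_width: 0.0327
gripper_force: 0.0
```

Call:
apply_moves(targets=[{"dp": [0,0,0.015],"yaw": 0},{"dp": [0,0,0.04],"yaw": 0},{"dp": [0,0,0.08],"yaw": 0},{"dp": [0.02,0,0.12],"yaw": 0},{"dp": [0.05,0,0.15],"yaw": 0},{"dp": [0.08,0,0.15],"yaw": 0},{"dp": [0.08,0,0.15],"yaw": 0},{"dp": [0.08,0,0.15],"yaw": 0}])

```text
time_s: 23.77
tcp_pos: [0.6848, -0.0523, 0.1869]
eef_rot: [180.0, 0.0, 165.4]
contact_force: [-0.5, 0.1, -1.1]
gripper_width: 0.0354
gripper_force: 0.0
```

```bash
python3 - <<'E'
from h import *
import pickle
c=wcap(); pickle.dump(c,open("w5.pkl","wb")); s=c["s"];print(s["tcp_pos"],c["W"][:3,3])
a=rect(c,0.62,-0.06,0.06,0.01,400);b=rect(c,0.62,-0.06,0.06,0.03,400)
cv2.imwrite("pics/r5.png",np.hstack([a,b])[:,:,::-1])
E
```

```text
[ 0.68479074 -0.0522594   0.1868836 ] [ 0.61151781 -0.03377966  0.32297332]
```

View pics/r5.png

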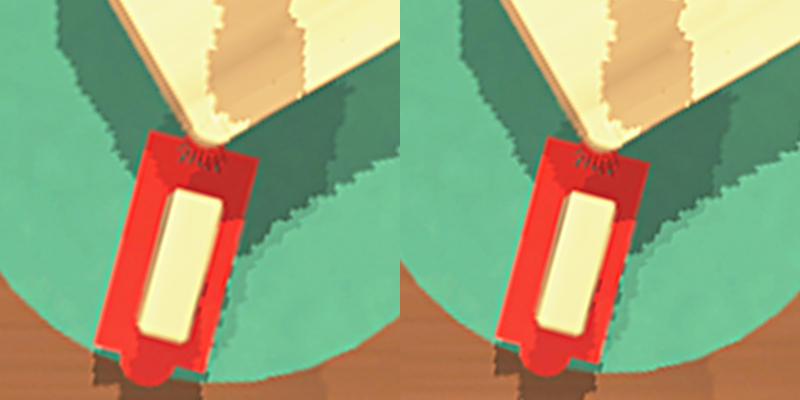

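The leaf appears seated in the corner and aligned. I'll check it numerically.

```bash
python3 - <<'E'
from h import *
import pickle
from fit import sd
from scipy.optimize import least_squares
c=pickle.load(open("w5.pkl","rb"))
x0,y0,h,n=0.65,-0.06,0.05,800; s=2*h/(n-1)
a=rect(c,x0,y0,h,0.03,n).astype(float); g=cv2.GaussianBlur(a[:,:,0]-a[:,:,1],(0,0),2)
def fit(x,y,yaw):
    q=[];t=np.arange(-.004,.004,5e-5)
    for sg in (1,-1):
        A=yaw+sg*np.pi/4; e=np.array([np.cos(A),np.sin(A)]); d=np.array([-e[1],e[0]])*sg
        for k in np.linspace(.006,.03,25):
            b=np.array([x,y])+e*k; X=b[0]+d[0]*(.008+t);Y=b[1]+d[1]*(.008+t)
            v=cv2.remap(g.astype(np.float32),np.float32([(y0+h-Y)/s]),np.float32([(x0+h-X)/s]),1)[0]
            i=np.nonzero(v>-10)[0]
            if len(i) and 0<i[-1]<len(t)-1:q.append(b+d*(.008+t[i[-1]]))
    P=np.array(q);f=least_squares(lambda z:sd(P,*z,.008),[x,y,yaw],loss="soft_l1",f_scale=2e-4);print(len(P),f.x,np.degrees(f.x[2]),np.sqrt(np.mean(f.fun**2)));return f.x
p=fit(.645,-.063,-.256);p=fit(*p)
# leaf outline
I=rect(c,.60,-.05,.06,.01,800);hs=cv2.cvtColor(I,cv2.COLOR_RGB2HSV);m=cv2.inRange(hs,(0,170,60),(7,255,255))|cv2.inRange(hs,(174,170,60),(180,255,255))
k=max(cv2.findContours(m,0,1)[0],key=cv2.contourArea);(cx,cy),sz,an=cv2.minAreaRect(k)
bx=cv2.boxPoints(((cx,cy),sz,an)); q=.12/799
B=np.array([[.60+.06-v*q,-.05+.06-u*q] for u,v in bx]); print(np.array(sz)*q)
e=B[1]-B[0];f2=B[2]-B[1]; L=e if np.hypot(*e)>np.hypot(*f2) else f2; L=L/np.hypot(*L)*np.sign(L[0])
C=B.mean(0); ln=max(sz)*q; rear=C-L*ln/2; hol=rear+L*.082
print("leaf yaw",np.degrees(np.arctan2(L[1],L[0])),"hollow",hol,"diff mm",(hol-p[:2])*1000)
E
```

```text
50 [ 0.64236154 -0.06077307 -0.26618869] -15.251488578058881 6.677449398443878e-05
50 [ 0.64232941 -0.06086912 -0.26229409] -15.028344483320112 7.765105285239391e-05
[0.03416054 0.07664787]
leaf yaw -14.364582 hollow [ 0.64333147 -0.06300007] diff mm [ 1.00206213 -2.13095186]
```

Call:
apply_moves(targets=[{"dp": [0.01,-0.015,0],"yaw": 0},{"dp": [0.02,-0.032,0],"yaw": 0},{"dp": [0.02,-0.032,0],"yaw": 0},{"dp": [0.02,-0.032,0],"yaw": 0},{"dp": [0.02,-0.032,0],"yaw": 0}])

```text
time_s: 24.23
tcp_pos: [0.7028, -0.0843, 0.1867]
eef_rot: [-180.0, -0.1, 165.4]
contact_force: [-0.8, 0.1, -0.5]
gripper_width: 0.0351
gripper_force: 0.0
```

```bash
python3 - <<'E'
from h import *
import pickle
from fit import sd
from scipy.optimize import least_squares
c=wcap(); pickle.dump(c,open("w6.pkl","wb")); print(c["W"][:3,3])
x0,y0,h,n=0.65,-0.06,0.05,800; s=2*h/(n-1)
def fit(x,y,yaw,g):
    q=[];t=np.arange(-.004,.004,5e-5)
    for sg in (1,-1):
        A=yaw+sg*np.pi/4; e=np.array([np.cos(A),np.sin(A)]); d=np.array([-e[1],e[0]])*sg
        for k in np.linspace(.006,.028,25):
            b=np.array([x,y])+e*k; X=b[0]+d[0]*(.008+t);Y=b[1]+d[1]*(.008+t)
            v=cv2.remap(g.astype(np.float32),np.float32([(y0+h-Y)/s]),np.float32([(x0+h-X)/s]),1)[0]
            i=np.nonzero(v>-10)[0]
            if len(i) and 0<i[-1]<len(t)-1:q.append(b+d*(.008+t[i[-1]]))
    P=np.array(q);f=least_squares(lambda z:sd(P,*z,.008),[x,y,yaw],loss="soft_l1",f_scale=2e-4);return f.x,np.sqrt(np.mean(f.fun**2))
for Z in (.03,0.0):
    a=rect(c,x0,y0,h,Z,n).astype(float); g=cv2.GaussianBlur(a[:,:,0]-a[:,:,1],(0,0),2)
    p,_=fit(.644,-.063,-.256,g);p,e=fit(*p,g);print(Z,p,e)
    if Z: N=p
I=rect(c,.60,-.05,.06,.01,800);hs=cv2.cvtColor(I,cv2.COLOR_RGB2HSV);m=cv2.inRange(hs,(0,170,60),(7,255,255))|cv2.inRange(hs,(174,170,60),(180,255,255))
k=max(cv2.findContours(m,0,1)[0],key=cv2.contourArea);(cx,cy),sz,an=cv2.minAreaRect(k);bx=cv2.boxPoints(((cx,cy),sz,an));q=.12/799
B=np.array([[.66-v*q,.01-u*q] for u,v in bx]);e=B[1]-B[0];f2=B[2]-B[1];L=e if np.hypot(*e)>np.hypot(*f2) else f2;L=L/np.hypot(*L)*np.sign(L[0])
hol=B.mean(0)-L*max(sz)*q/2+L*.082;d=hol-N[:2]
print("leaf",np.array(sz)*q,np.degrees(np.arctan2(L[1],L[0])),hol,"along/lat mm",d@L*1000,(d@[-L[1],L[0]])*1000)
cv2.imwrite("pics/r6.png",rect(c,.635,-.062,.03,.02,600)[:,:,::-1])
E
```

```text
[ 0.62968973 -0.06575315  0.32289225]
0.03 [ 0.64367134 -0.06331638 -0.26567152] 7.893520319470152e-05
0.0 [ 0.64394864 -0.06285204 -0.26097567] 9.89690357597547e-05
leaf [0.03392403 0.07621643] -14.475002 [ 0.643368   -0.06312207] along/lat mm -0.3422743814182548 0.11231803171406196
```

View pics/r6.png

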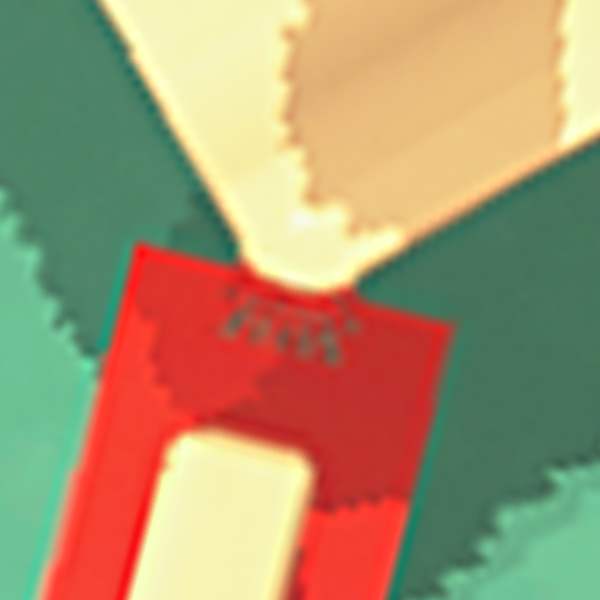

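The leaf sits in the corner with no visible gap: offset about 0.35 mm, yaw within 1°. I'm handing in.

```bash
python3 -c "
from plant import r
print(r.close_job())"
```

```text
the job is handed in; nothing more can be done
None
```

The red leaf (leaf_8) fits nosing_b, the offcut on the mat: I pressed it home at about 9 N, judged both halves to bear evenly from the wrist force (no per-half reading), and left it seated about 0.35 mm off centre. I chose it by fitting the radius from the camera, so the other two leaves were never touched; the job is handed in, with no verdict returned.

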